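# Store an arrester cartridge and take only the guard lid back off its canister

### The arm

A 7-joint arm with a two-finger parallel gripper is mounted at the origin on the work surface. World frame = base frame: x ahead of the robot, y to its left, z up, the work surface at z = 0. Lengths are in m, angles in rad, forces in N, time in s.
With the tool pointing down it reaches from about 0.4 to 0.85 m from the base axis. Payload 10.4 kg.
Tool frame: the origin (TCP) lies on the centre line of the jaws, within the pads' length; the fingertips stand 11 mm ahead of it and the grasp point (between the pads) lies 8 mm behind it (tip_reach is the distance from the TCP to the fingertips, in m); z points along the fingers, y is the line along which they close (so a half turn about z gives the same grasp; the last joint's range is limited). The gripper opens to 85 mm and grips with 20 to 120 N. Pads are 22 mm wide; open, the fingers measure 114 mm over their backs; the gripper's body (76 mm by 85 mm) begins 54 mm behind the grasp point. The pads swing forward as they close: fully open they stand 13 mm farther back than shut.
Start: joints at [-1.154, 0.332, -0.065, 1.46, 0.022, 1.35, -0.088], TCP at [0.266, 0.566, 0.242] pointing down, gripper open.
Joint ranges: [-2.6, 2.6], [-0.5, 2.12], [-1.47, 1.34], [0.16, 2.42], [-1.27, 4.41], [0.06, 2.06], [-2.6, 2.6]. Speed limits (rad/s): [2.22, 2.22, 2.79, 2.79, 3.14, 3.14, 3.14].

### API

Orientations are given as a unit quaternion [x, y, z, w].
In Python, from workcell import get_obs, camera, hand_in, tip_reach gives the robot as it stands. The module is installed in compiled form; this text tells all that it offers.
- The arm moves only by the tool move_arm, never from a script. Its argument "plan" is a list of rows, each an object with "delta_pos": the shift along the tool's x, y, z in normalised numbers (1 is 750 mm), a list of three; "turn": the turn, a rotation vector about the tool's x, y, z in shares of pi/2 rad (1.0 is pi/2 rad), a list of three; "fingers": the closure, from 0 (fully open) to 1 (shut). A call has 1 to 12 rows; each row is the pose to reach, as a shift and turn from the pose commanded when the call began, along the tool's axes at that moment; what a row does not reach only later rows make up. A row lasts 1/8 s, in which the tool goes at most 62.5 mm and 10.7 degrees, less where a joint would pass 70% of its speed; a pose out of reach is approached as far as the arm can. A call with a gripper value outside its range is refused whole. The fingers move at their own pace and stop on an object; "force" is the grip in N (left out, the last holds). Time passes only in rows, so rows that repeat a pose let the fingers close. It gives the time, the measured TCP pose, the force, the opening and the grip force at its end, in the units of the state.
- get_obs(): the state, without advancing time (a new reading comes with each control period).
- camera(name): name is "scene" or "top" or "wrist"; returns a dict with "color" (400x640x3 uint8, red, green, blue), "range_z" (400x640 float32, m along the optical axis (not along the pixel's ray), 0 where there is no reading), "fx", "fy", "cx", "cy" (pixels), "R" (3x3) and "t" (3): a world point X has camera coordinates R X + t; the wrist camera has in their place "tool_from_camera" (4x4, takes a point from camera to tool coordinates, whose origin is the TCP and whose axes are the flange's). Camera axes: x right, y down, z forward; pixel columns grow to the right and rows downward; lengths in m; the calibration is good to about 2 mm. A picture is of the moment at which its call begins: read the wrist's pose just before it.
- hand_in(): hands the job in; it is judged then, once.
The state is a dict: "clock": time; "joint_pos": joint angles; "joint_velocities": joint speeds; "tau": joint torques, N m; "position": TCP position; "ee_rot": TCP orientation; "ft_force": force on the tool from outside, world axes, zero at the start; "torque": the same for the moment, N m; "grip_width": opening from 0.0 (shut) to 1.0 (fully open); "grasp_force": force on a finger pad.
Only numpy, scipy, OpenCV 4.12 (cv2) and the standard library are available. Lean on these libraries where they do the work, as an engineer would, in place of code of your own. Each camera call takes 0.05 s, during which the arm holds its last target. There are 200 camera calls.

### The job

Slide the slim surge-arrester cartridge all the way down into the bore of the open canister, then pick up the two nested lids together and set them down on the canister so that the inner lid is fully seated, without dropping anything. Let go, then lift off the outer lid alone, leaving the inner lid seated and undisturbed, and finish while still holding the outer lid level in the air straight above the canister, well clear of the inner lid's post. Leave everything else on the bench where it is.

Things in the scene. Friction and masses are not known exactly. Their poses are not given: they have to be found in the camera images.
- canister: Open round aluminium canister fixed to the bench, left or right: outside diameter 130, inside 122, height 80, wall 4, floor 5 mm. Origin: centre of its underside, on the bench; z up. Inside is a square grey holder block (85 x 85 mm) with its top 40 mm above the bench and a central vertical bore. A gripper opened to 85 mm still fits inside the wall.
- canister_bore (a point): Centre of the bore's mouth in the holder block, 40 mm above the bench. The bore is 33 mm wide with a 3 mm chamfer and 35 mm deep, down to the canister's floor, 5 mm above the bench.
- canister_rim (a point): Centre of the canister's open rim, 80 mm above the bench.
- cartridge: Slim white ceramic cartridge with a steel band at each end: upright cylinder, diameter 30, height 60 mm, about 0.12 kg, standing on the bench between canister and lids. Origin: centre of its underside; z up along it. Fully home, its underside is 5 mm and its top 65 mm above the bench, 25 mm of it standing out of the block.
- inner_lid: Inner lid, aluminium, about 0.22 kg: plug of diameter 116, depth 10 mm (chamfered below), under a flange of diameter 134, thickness 4 mm, and a central upright post. Origin: centre of the plug's underside; z up. Starts standing on the bench under the nested outer lid. Seated, its flange lies on the canister's rim, its origin 70 mm above the bench.
- post_top (a point): Top of the inner lid's steel post, diameter 16 mm, 78 mm above the inner lid's origin. While nested it sticks out 36 mm above the outer lid's collar. Lifted by the post, the inner lid carries the outer lid along.
- outer_lid: Outer lid, aluminium, about 0.24 kg: ring plate of diameter 148, thickness 4 mm, its skirt (inside diameter 142) hanging 9 mm below the plate, with a central collar on top. Lies loose on the inner lid's flange. Origin: centre of the plate's underside, 14 mm above the inner lid's origin while nested; z up.
- collar_top (a point): Centre of the top of the outer lid's round collar: outside diameter 40 mm, from 4 to 28 mm above the outer lid's origin. A hole of diameter 26 runs through collar and plate; the post passes loosely through it. Gripped by the collar, the outer lid lifts off alone.
- short_can: Bystander: short thick arrester, same materials as the cartridge, diameter 44, height 40 mm, towards the far side. Origin: centre of underside.
- jar: Bystander: glass jar, diameter 60, height 85 mm. Origin: centre of underside.
- tape_roll: Bystander: cardboard ring lying flat, diameter 90, height 25 mm. Origin: centre of underside.
- screwdriver: Bystander: screwdriver lying at the right, pointing away from the robot. Origin: underside, on its length.
- carton: Bystander: small cardboard carton 80 x 60 x 50 mm, far right. Origin: centre of underside.
- knob_lid: Bystander: single aluminium lid of diameter 90 and thickness 6 mm with a black knob of diameter 18, height 18 mm, far left. Origin: centre of underside.
Mind the look-alikes: they are no part of the job. Leave any yellow look-alike of the cartridge alone.

How it is judged:
On the way, in this order (a step that is already met when the one before it is completed fails the run):
1. the cartridge stands fully home in the canister's bore, let go (z of cartridge in the frame of canister between 0.001 and 0.009 m and horizontal distance between cartridge and canister below 0.005 m and angle between cartridge's own z axis and vertical below 0.1 rad and contact force between the fingers and cartridge below 0.1 N), for 0.2 s.
2. both lids, still nested, are on the canister with the inner lid seated, let go (z of cartridge in the frame of canister between 0.001 and 0.009 m and horizontal distance between cartridge and canister below 0.005 m and angle between cartridge's own z axis and vertical below 0.1 rad and z of inner_lid in the frame of canister between 0.066 and 0.0735 m and horizontal distance between inner_lid and canister below 0.007 m and angle between inner_lid's own z axis and vertical below 0.04 rad and z of outer_lid in the frame of inner_lid below 0.018 m and horizontal distance between outer_lid and inner_lid below 0.008 m and contact force between the fingers and inner_lid below 0.1 N and contact force between the fingers and outer_lid below 0.1 N), for 0.2 s.
3. the outer lid alone is lifted off and held, the inner lid still seated (z of inner_lid in the frame of canister between 0.066 and 0.0735 m and horizontal distance between inner_lid and canister below 0.007 m and angle between inner_lid's own z axis and vertical below 0.04 rad and z of outer_lid in the frame of inner_lid above 0.075 m and contact force between the fingers and outer_lid above 0.5 N), for 0.2 s.
At the end, for the whole second after the job is handed in: Cartridge home (4 mm of the floor, 5 mm of the axis). Inner lid seated (3.5 mm in height, 7 mm off axis, 0.04 rad), still, not touched. Outer lid held in the fingers, still, level to 0.2 rad, within 60 mm of the canister axis, over 61 mm above where it lay, touching nothing else (all of step 3 and z of cartridge in the frame of canister between 0.001 and 0.009 m and horizontal distance between cartridge and canister below 0.005 m and angle between cartridge's own z axis and vertical below 0.1 rad and horizontal distance between outer_lid and canister below 0.06 m and angle between outer_lid's own z axis and vertical below 0.2 rad and linear speed of outer_lid below 0.05 m/s and contact force between each of outer_lid, the fingers and inner_lid below 0.1 N and contact force between outer_lid and canister below 0.1 N and linear speed of inner_lid below 0.03 m/s); the arm keeps its last pose, push and grip.
It fails at once if the outer lid comes off the inner lid (more than 20 mm) while the inner lid is not seated on the canister (z of outer_lid in the frame of inner_lid above 0.034 m and not (z of inner_lid in the frame of canister between 0.066 and 0.0735 m and horizontal distance between inner_lid and canister below 0.007 m and angle between inner_lid's own z axis and vertical below 0.04 rad)).
It fails at once if the inner lid is disturbed (moves faster than 0.1 m/s) while the outer lid is being lifted off (z of outer_lid in the frame of inner_lid above 0.024 m and linear speed of inner_lid above 0.1 m/s).
It fails at once if the lids are dropped (fall free at more than 0.6 m/s, about 20 mm) ((linear speed of inner_lid above 0.6 m/s and contact force between the fingers and inner_lid below 0.1 N and contact force between the fingers and outer_lid below 0.1 N) or (linear speed of outer_lid above 0.6 m/s and contact force between the fingers and inner_lid below 0.1 N and contact force between the fingers and outer_lid below 0.1 N)).
It fails at once if the cartridge is dropped (falls free at more than 0.7 m/s, about 25 mm) (linear speed of cartridge above 0.7 m/s and contact force between the fingers and cartridge below 0.1 N).
It fails at once if a bystander is disturbed (moved more than 40 mm) (distance of any of short_can, jar, tape_roll, screwdriver, carton, knob_lid from where it was at the start of the episode above 0.04 m).
It also fails if it takes over 69 s, if anything falls off the work surface, if the arm or the gripper's body presses on something with over 40 N, if the wrist force passes 120 N, or if a joint passes its speed limit or range.

## Working session

There is one attempt and no reset: what is moved stays moved. The work goes in short steps, Python scripts to look and compute and a tool call to move; the robot and the scene stay as the last step left them, time stands still between calls to the robot, and variables do not carry over. Pictures are saved under pics/ and viewed, at most 10 in all, crops included, and the job is handed in when it is done.

Besides the shell and the picture viewer there is one more tool, called after "Call:" in YAML: its name, and indented under it one key for each argument. move_arm: Moves the arm, as the interface text tells. Its arguments: {"type":"object","properties":{"plan":{"type":"array","items":{"type":"object","properties":{"delta_pos":{"type":"array","items":{"type":"number"}},"turn":{"type":"array","items":{"type":"number"}},"fingers":{"type":"number"}}}},"force":{"type":"number"}},"required":["plan"]}

```bash
mkdir -p pics; python3 - <<'E'
from workcell import *
import cv2,numpy as np
o=get_obs();print({k:np.round(v,3) for k,v in o.items()},tip_reach)
for n in("scene","top"):
    c=camera(n);np.savez(""+n,**c);cv2.imwrite(f"pics/{n}0.png",c["color"][...,::-1])
    print(n,c["fx"],c["cx"],c["cy"],np.round(c["R"],3),c["t"])
E
```

```text
{'clock': np.float64(0.0), 'joint_pos': array([-1.154,  0.333, -0.065,  1.461,  0.022,  1.35 , -0.088]), 'joint_velocities': array([-0.   ,  0.   ,  0.   ,  0.001, -0.001,  0.001,  0.001]), 'tau': array([-0.0000e+00, -6.2545e+01,  4.9000e-02, -3.9162e+01,  1.6000e-02,
        1.0000e-02, -0.0000e+00]), 'position': array([0.266, 0.565, 0.241]), 'ee_rot': array([ 0.218,  0.976, -0.001, -0.   ]), 'ft_force': array([ 0.265,  0.726, -0.885]), 'torque': array([0.009, 0.029, 0.007]), 'grasp_force': np.float64(0.0), 'grip_width': np.float64(1.0)} 0.011
scene 453.87406462343375 315.10130195181137 198.63531340161532 [[-0.826  0.563 -0.006]
 [ 0.311  0.448 -0.838]
 [-0.47  -0.694 -0.545]] [ 0.51250279 -0.134279    1.57360907]
top 379.15356461379093 323.4767633881053 193.82404685473617 [[ 0.001 -1.     0.009]
 [-0.992 -0.002 -0.124]
 [ 0.124 -0.009 -0.992]] [-0.01077593  0.59678762  1.17843182]
```

View pics/scene0.png

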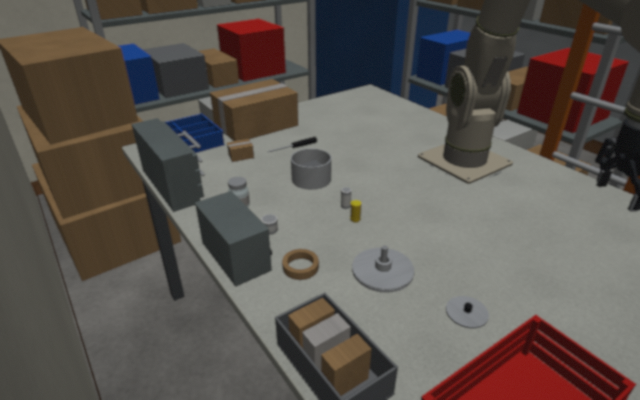

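View pics/top0.png

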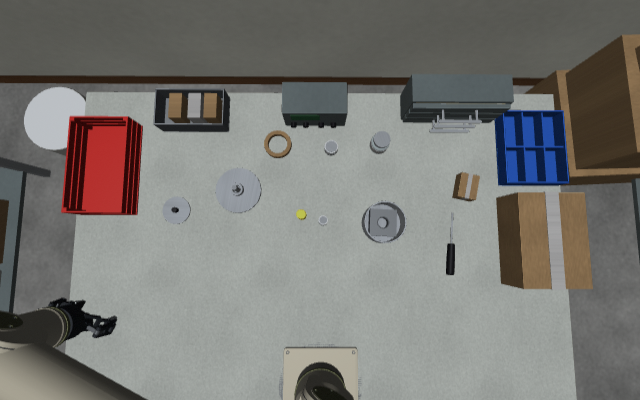

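The top view shows these candidates:
- The white slim cartridge at (322,220).
- The yellow look-alike at (301,214).
- The short can at (331,147) and the jar at (380,142), both bystanders on the far side.
- The nested lids at (238,190), not the knob lid at (176,210).
- The canister at (383,222).

I choose the white one at (322,220) and will check it in a crop while measuring.

```bash
cat > h.py <<'E'
import numpy as np,cv2
from workcell import *
from scipy.spatial.transform import Rotation as Ro
def ray(c,u,v,z):
    d=c["R"].T@np.array([(u-c["cx"])/c["fx"],(v-c["cy"])/c["fy"],1.]);o=-c["R"].T@c["t"]
    return o+d*(z-o[2])/d[2]
def proj(c,X):
    p=c["R"]@np.array(X)+c["t"];return p[0]/p[2]*c["fx"]+c["cx"],p[1]/p[2]*c["fy"]+c["cy"]
def pts(c):
    v,u=np.mgrid[:400,:640];z=c["range_z"].astype(float)
    P=np.stack([(u-c["cx"])/c["fx"]*z,(v-c["cy"])/c["fy"]*z,z],-1)
    W=(P-c["t"])@c["R"];W[z==0]=np.nan;return W
def go(pos,yaw):  # yaw = angle of tool y axis in world; prints tool-frame delta from measured pose
    o=get_obs();R=Ro.from_quat(o["ee_rot"]);y=np.array([np.cos(yaw),np.sin(yaw),0]);z=np.array([0,0,-1.]);x=np.cross(y,z)
    print("delta",np.round(R.inv().apply(np.array(pos)-o["position"]),4),"turn",np.round((R.inv()*Ro.from_matrix(np.stack([x,y,z],1))).as_rotvec(),4))
E
python3 - <<'E'
from h import *
T=dict(np.load("top.npz"));S=dict(np.load("scene.npz"));W=pts(T)
def comp(box,lo,hi):
    u0,u1,v0,v1=box;z=W[v0:v1,u0:u1,2];m=((z>lo)&(z<hi)).astype(np.uint8)
    n,l,s,c=cv2.connectedComponentsWithStats(m);k=1+np.argmax(s[1:,4]);M=(l==k)
    ct=max(cv2.findContours(M.astype(np.uint8),0,1)[0],key=len);(a,b),r=cv2.minEnclosingCircle(ct);e=cv2.fitEllipse(ct)if len(ct)>4 else None
    zc=np.median(z[M]);print(box,"n",s[k,4],"cen",c[k]+[u0,v0],"mec",a+u0,b+v0,r,"ell",e,"z",zc)
    return a+u0,b+v0,zc
for nm,b,lo,hi,zz in[("cart",(310,335,208,232),.045,.08,.06),("yellow",(290,311,204,225),.045,.08,.06),("rim",(355,412,195,250),.07,.1,.08),("block",(355,412,195,250),.03,.05,.04),("plate",(205,270,160,220),.008,.03,.018),("collar",(205,270,160,220),.034,.05,.042),("post",(205,270,160,220),.06,.1,.078),("can",(320,345,135,160),.03,.05,.04)]:
    a,bb,z=comp(b,lo,hi);print(nm,np.round(ray(T,a,bb,zz),4),np.round([z],4))
print("bench z",np.nanmedian(W[260:300,200:350,2]))
a=cv2.resize(T["color"][130:260,200:420],None,fx=2.2,fy=2.2,interpolation=3);b=cv2.resize(S["color"][140:290,270:420],(286,286),interpolation=3)
cv2.imwrite("pics/crop.png",np.hstack([a,b])[...,::-1])
E
```

```text
(310, 335, 208, 232) n 78 cen [322.79487179 219.41025641] mec 322.89534854888916 219.45348834991455 4.92586088180542 ell ((12.765545845031738, 11.413739204406738), (8.847077369689941, 9.44149112701416), 25.224336624145508) z 0.059851855300526044
cart [ 0.5134 -0.0079  0.06  ] [0.0599]
(290, 311, 204, 225) n 75 cen [300.72       213.46666667] mec 300.625 213.5 4.862262725830078 ell ((10.678546905517578, 9.461817741394043), (8.796417236328125, 9.261996269226074), 162.515625) z 0.06053665094955244
yellow [0.5319 0.0617 0.06  ] [0.0605]
(355, 412, 195, 250) n 211 cen [385.73459716 221.73933649] mec 384.6703300476074 221.3351650238037 21.34012794494629 ell ((29.75258445739746, 26.3137149810791), (41.124595642089844, 41.69865036010742), 126.96127319335938) z 0.07918144892909788
rim [ 0.5067 -0.1974  0.08  ] [0.0792]
(355, 412, 195, 250) n 709 cen [384.00846262 221.45557123] mec 383.67431259155273 221.660551071167 19.328767776489258 ell ((29.853261947631836, 26.186317443847656), (32.964759826660156, 34.34823989868164), 142.32203674316406) z 0.03986670221554913
block [ 0.5078 -0.2011  0.04  
[... 469 characters left out ...]
, 11.927838325500488), 114.51705169677734) z 0.042065647257681096
collar [0.613  0.2686 0.042 ] [0.0421]
(205, 270, 160, 220) n 27 cen [234.37037037 187.11111111] mec 234.18181800842285 187.09090995788574 3.0220587253570557 ell ((29.42399024963379, 27.17051124572754), (4.589519500732422, 5.757565975189209), 121.04081726074219) z 0.07749631052716684
post [0.6122 0.2672 0.078 ] [0.0775]
(320, 345, 135, 160) n 147 cen [330.96598639 146.08163265] mec 330.8684206008911 146.1315793991089 6.885087966918945 ell ((10.973485946655273, 11.084268569946289), (12.68145751953125, 12.96117877960205), 17.457393646240234) z 0.03997310529165421
can [ 0.7528 -0.0338  0.04  ] [0.04]
bench z 9.451103578613172e-05
```

View pics/crop.png

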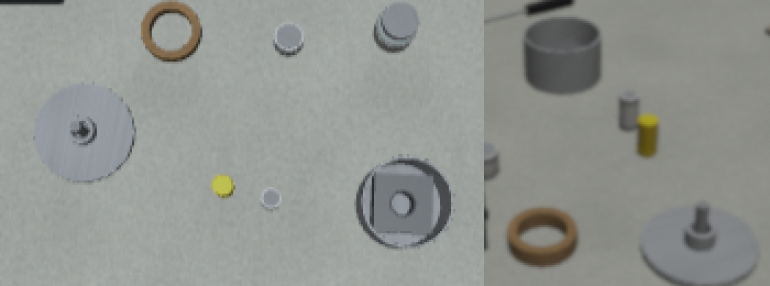

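The crop confirms the choice: the white banded slim cylinder is beside the yellow one, and the lid with collar and post is at the left. The measured heights (60, 80, 40, 18, 42 and 78 mm) match the description. Next I hover over the cartridge.

```bash
python3 -c "
from h import *
go([.513,-.008,.20],0)"
```

```text
delta [-0.4676 -0.4134  0.0422] turn [-1.100e-03  8.000e-04  1.131e+00]
```

Units first: shifts go in shares of 750 mm and turns go in shares of pi/2 rad. So -0.468 m / 0.75 = -0.624, 0.008 m / 0.75 = 0.0107, 1.131 rad / 1.5708 = 0.72.

Call:
move_arm:
  plan:
    - {"delta_pos": [-0.0573, -0.0507, 0.0053], "turn": [0, 0, 0.0656], "fingers": 0}
    - {"delta_pos": [-0.1133, -0.1, 0.0107], "turn": [0, 0, 0.1311], "fingers": 0}
    - {"delta_pos": [-0.1707, -0.1507, 0.016], "turn": [0, 0, 0.1961], "fingers": 0}
    - {"delta_pos": [-0.2267, -0.2, 0.02], "turn": [0, 0, 0.2617], "fingers": 0}
    - {"delta_pos": [-0.284, -0.2507, 0.0253], "turn": [0, 0, 0.3272], "fingers": 0}
    - {"delta_pos": [-0.34, -0.3013, 0.0307], "turn": [0, 0, 0.3928], "fingers": 0}
    - {"delta_pos": [-0.3973, -0.3507, 0.036], "turn": [0, 0, 0.4584], "fingers": 0}
    - {"delta_pos": [-0.4533, -0.4013, 0.0413], "turn": [0, 0, 0.5239], "fingers": 0}
    - {"delta_pos": [-0.5107, -0.4507, 0.0467], "turn": [0, 0, 0.5889], "fingers": 0}
    - {"delta_pos": [-0.5667, -0.5013, 0.0507], "turn": [0, 0, 0.6544], "fingers": 0}
    - {"delta_pos": [-0.624, -0.5507, 0.056], "turn": [0, 0, 0.72], "fingers": 0}
    - {"delta_pos": [-0.624, -0.5507, 0.056], "turn": [0, 0, 0.72], "fingers": 0}

```text
clock: 1.6
position: [0.5142, -0.0122, 0.1999]
ee_rot: [0.71, 0.704, -0.001, 0.0]
ft_force: [0.3, 0.4, -0.1]
grip_width: 0.998
grasp_force: 0.0
```

```bash
cat >> h.py <<'E'
def wrist():
    o=get_obs();c=camera("wrist");M=np.eye(4);M[:3,:3]=Ro.from_quat(o["ee_rot"]).as_matrix();M[:3,3]=o["position"]
    A=np.linalg.inv(M@c["tool_from_camera"]);c["R"]=A[:3,:3];c["t"]=A[:3,3];return c
def disc(c,zlo,zhi,near,rad,plane):
    W=pts(c);m=((W[...,2]>zlo)&(W[...,2]<zhi)&(np.hypot(W[...,0]-near[0],W[...,1]-near[1])<rad)).astype(np.uint8)
    if m.sum()<10: print("none",m.sum());return
    ct=max(cv2.findContours(m,0,1)[0],key=cv2.contourArea);(a,b),r=cv2.minEnclosingCircle(ct);e=cv2.fitEllipse(ct)
    p=ray(c,a,b,plane);q=ray(c,*e[0],plane);k=np.linalg.norm(ray(c,a+1,b,plane)-p)
    print("mec",np.round(p,4),"r",round(r*k,4),"ell",np.round(q,4),"axes",np.round(np.array(e[1])*k,4),"z",np.round(np.median(W[...,2][m>0]),4))
E
python3 - <<'E'
from h import *
o=get_obs();print(o["clock"],o["position"],o["ee_rot"])
c=wrist();cv2.imwrite("pics/w1.png",c["color"][...,::-1])
disc(c,.05,.07,(.513,-.008),.035,.06)
T=camera("top");disc(T,.05,.07,(.513,-.008),.035,.06)
go([.5134,-.008,.052],0)
E
```

```text
1.6 [ 0.51415803 -0.01218093  0.19985857] [ 7.10081461e-01  7.04118891e-01 -8.10357279e-04  4.99725508e-04]
mec [ 0.5119 -0.0073  0.06  ] r 0.0154 ell [ 0.5118 -0.0074  0.06  ] axes [0.0295 0.0303] z 0.0602
none 0
delta [-4.000e-04  1.000e-04  1.479e-01] turn [-0.0009  0.     -0.0007]
```

View pics/w1.png

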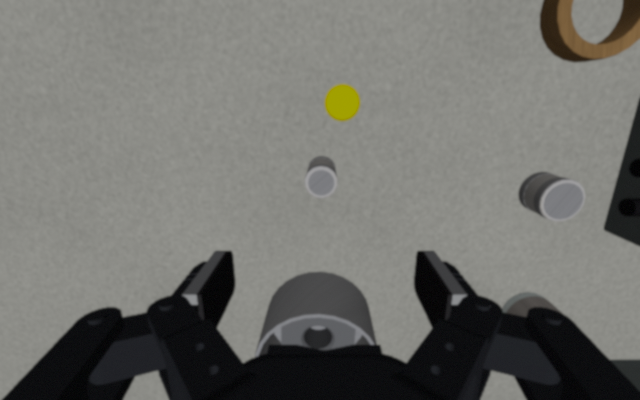

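The wrist view shows the white cartridge at (321,180), centred between the fingers in the closing direction, with the yellow one at (342,102) off to the side. Its measured diameter is 30 mm, so I descend and grip.

In the tool's units: 0.151 m / 0.75 = 0.2013, 0.05 m / 0.75 = 0.0667.

Call:
move_arm:
  plan:
    - {"delta_pos": [0, -0.0013, 0.0667], "fingers": 0}
    - {"delta_pos": [0, -0.0013, 0.1333], "fingers": 0}
    - {"delta_pos": [0, -0.0013, 0.1867], "fingers": 0}
    - {"delta_pos": [0, -0.0013, 0.2013], "fingers": 0.2}
    - {"delta_pos": [0, -0.0013, 0.2013], "fingers": 0.5}
    - {"delta_pos": [0, -0.0013, 0.2013], "fingers": 1}
    - {"delta_pos": [0, -0.0013, 0.2013], "fingers": 1}
    - {"delta_pos": [0, -0.0013, 0.2013], "fingers": 1}
    - {"delta_pos": [0, -0.0013, 0.2013], "fingers": 1}
    - {"delta_pos": [0, -0.0013, 0.2013], "fingers": 1}
  force: 40

```text
validation failed for argument at $.pl...
```

```bash
python3 -c "
from h import *
o=get_obs();print(o['position'],o['grip_width'],o['grasp_force'])
go([.508,-.199,.18],0)"
```

```text
[ 0.51347771 -0.00761004  0.1998783 ] 1.0000549954991997 0.0
delta [-0.1914 -0.0053  0.0199] turn [-0.0009  0.     -0.0007]
```

Each row apparently needs all its fields.

In the tool's units: 0.151 m / 0.75 = 0.2013, 0.14 m / 0.75 = 0.1867.

Call:
move_arm:
  plan:
    - {"delta_pos": [0, -0.0013, 0.0667], "turn": [0, 0, 0], "fingers": 0}
    - {"delta_pos": [0, -0.0013, 0.1333], "turn": [0, 0, 0], "fingers": 0}
    - {"delta_pos": [0, -0.0013, 0.1867], "turn": [0, 0, 0], "fingers": 0}
    - {"delta_pos": [0, -0.0013, 0.2013], "turn": [0, 0, 0], "fingers": 0.2}
    - {"delta_pos": [0, -0.0013, 0.2013], "turn": [0, 0, 0], "fingers": 0.5}
    - {"delta_pos": [0, -0.0013, 0.2013], "turn": [0, 0, 0], "fingers": 1}
    - {"delta_pos": [0, -0.0013, 0.2013], "turn": [0, 0, 0], "fingers": 1}
    - {"delta_pos": [0, -0.0013, 0.2013], "turn": [0, 0, 0], "fingers": 1}
    - {"delta_pos": [0, -0.0013, 0.2013], "turn": [0, 0, 0], "fingers": 1}
    - {"delta_pos": [0, -0.0013, 0.2013], "turn": [0, 0, 0], "fingers": 1}
  force: 40

```text
clock: 2.95
position: [0.5138, -0.0071, 0.051]
ee_rot: [0.707, 0.707, 0.001, 0.0]
ft_force: [-1.2, 0.5, 7.2]
grip_width: 0.335
grasp_force: 38.9
```

```bash
python3 -c "
from h import *
o=get_obs();print(o['position'],o['grip_width'],o['grasp_force'])
go([.508,-.199,.15],0)"
```

```text
[ 0.51376736 -0.0070866   0.05100259] 0.3354885146516498 38.86305736631357
delta [-0.1918 -0.0055 -0.0992] turn [ 0.0025 -0.0011  0.0001]
```

In the tool's units: -0.192 m / 0.75 = -0.256, -0.17 m / 0.75 = -0.2267.

Call:
move_arm:
  plan:
    - {"delta_pos": [0, 0, -0.04], "turn": [0, 0, 0], "fingers": 1}
    - {"delta_pos": [0, 0, -0.1067], "turn": [0, 0, 0], "fingers": 1}
    - {"delta_pos": [-0.04, 0, -0.16], "turn": [0, 0, 0], "fingers": 1}
    - {"delta_pos": [-0.1067, -0.0027, -0.16], "turn": [0, 0, 0], "fingers": 1}
    - {"delta_pos": [-0.1733, -0.0053, -0.16], "turn": [0, 0, 0], "fingers": 1}
    - {"delta_pos": [-0.2267, -0.0067, -0.16], "turn": [0, 0, 0], "fingers": 1}
    - {"delta_pos": [-0.256, -0.0067, -0.16], "turn": [0, 0, 0], "fingers": 1}
    - {"delta_pos": [-0.256, -0.0067, -0.16], "turn": [0, 0, 0], "fingers": 1}
    - {"delta_pos": [-0.256, -0.0067, -0.16], "turn": [0, 0, 0], "fingers": 1}

```text
clock: 4.08
position: [0.508, -0.1984, 0.1697]
ee_rot: [0.707, 0.707, 0.0, -0.0]
ft_force: [0.1, 0.2, -1.3]
grip_width: 0.333
grasp_force: 39.9
```

```bash
python3 - <<'E'
from h import *
o=get_obs();print(o['clock'],o['position'],o['ee_rot'],o['grip_width'],o['grasp_force'],o['ft_force'])
c=wrist();np.savez("w2.npz",**{k:v for k,v in c.items()});cv2.imwrite("pics/w2.png",c["color"][...,::-1])
W=pts(c)
m=(W[...,2]>.074)&(W[...,2]<.086)
m&=np.hypot(W[...,0]-.508,W[...,1]+.199)<.08
print(m.sum())
P=W[m][:,:2]
# robust circle fit of rim mid radius 63
from scipy.optimize import least_squares
f=least_squares(lambda p:np.hypot(*(P-p).T)-.063,[.508,-.199],loss="soft_l1",f_scale=.002);print("rim",f.x,np.abs(f.fun).mean())
E
```

```text
4.075 [ 0.50803011 -0.19842296  0.1696729 ] [ 7.06794674e-01  7.07418580e-01  4.90841783e-04 -1.18674611e-07] 0.3332065306697854 39.92758648702875 [ 0.08718857  0.20183244 -1.3160042 ]
2420
rim [ 0.50557682 -0.19950858] 0.0012161403844902668
```

View pics/w2.png

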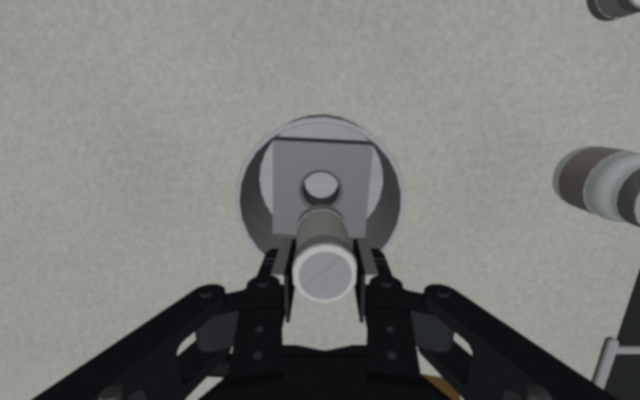

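The wrist view shows the bore mouth at (321,185) and the held cartridge's top at (325,273). I measure both in this same view.

```bash
python3 - <<'E'
from h import *
from scipy.optimize import least_squares
c=dict(np.load("w2.npz"));W=pts(c)
def circ(m,z,r0,x0,lab):
    ct=max(cv2.findContours(m.astype(np.uint8),0,1)[0],key=cv2.contourArea)[:,0]
    P=np.array([ray(c,u,v,z)[:2] for u,v in ct]);
    f=least_squares(lambda p:np.hypot(*(P-p[:2]).T)-p[2],[*x0,r0],loss="soft_l1",f_scale=.0005);print(lab,np.round(f.x,4),np.abs(f.fun).mean(),ct.min(0),ct.max(0))
D=np.hypot(W[...,0]-.506,W[...,1]+.199)
v,u=np.mgrid[:400,:640]
near=np.hypot(u-321,v-187)<26
for t in(.0385,.037,.03): circ((W[...,2]<t)&near,.04,.018,(.506,-.199),f"bore<{t}")
print("bore floor z",np.nanmedian(W[180:190,317:325,2]))
m=(W[...,2]>.165)&(W[...,2]<.19)&(np.hypot(u-325,v-272)<45)
# cartridge top: bright
zt=np.nanmedian(W[262:285,312:338,2]);print("cart top z",zt)
m=(np.abs(W[...,2]-zt)<.003)&(np.hypot(u-325,v-272)<36)&(np.abs(u-325)<33)
circ(m,zt,.015,(.508,-.199),"cart")
E
```

```text
bore<0.0385 [ 0.5054 -0.1986  0.017 ] 0.0008518186965950717 [300 171] [341 207]
bore<0.037 [ 0.5055 -0.1985  0.0158] 0.0005799842200262839 [302 172] [340 206]
bore<0.03 [ 0.5056 -0.1975  0.0149] 0.0003572996792987706 [303 173] [338 204]
bore floor z 0.005263613356930126
cart top z 0.17932861247951715
cart [ 0.5088 -0.1986  0.0149] 0.00037761460372213177 [293 243] [357 303]
```

Call:
move_arm:
  plan:
    - {"delta_pos": [-0.0007, -0.004, 0], "turn": [0, 0, 0], "fingers": 1}
    - {"delta_pos": [-0.0007, -0.004, 0.04], "turn": [0, 0, 0], "fingers": 1}
    - {"delta_pos": [-0.0007, -0.004, 0.08], "turn": [0, 0, 0], "fingers": 1}
    - {"delta_pos": [-0.0007, -0.004, 0.1], "turn": [0, 0, 0], "fingers": 1}
    - {"delta_pos": [-0.0007, -0.004, 0.1053], "turn": [0, 0, 0], "fingers": 1}
    - {"delta_pos": [-0.0007, -0.004, 0.1107], "turn": [0, 0, 0], "fingers": 1}
    - {"delta_pos": [-0.0007, -0.004, 0.1147], "turn": [0, 0, 0], "fingers": 1}
    - {"delta_pos": [-0.0007, -0.004, 0.1173], "turn": [0, 0, 0], "fingers": 1}
    - {"delta_pos": [-0.0007, -0.004, 0.1173], "turn": [0, 0, 0], "fingers": 1}

```text
clock: 5.25
position: [0.5054, -0.1997, 0.0816]
ee_rot: [0.707, 0.707, 0.001, 0.0]
ft_force: [3.2, 2.9, -1.0]
grip_width: 0.338
grasp_force: 39.6
```

In the tool's units: 0.0255 m / 0.75 = 0.034, 0.025 m / 0.75 = 0.0333.

Call:
move_arm:
  plan:
    - {"delta_pos": [0, 0, 0.008], "turn": [0, 0, 0], "fingers": 1}
    - {"delta_pos": [0, 0, 0.016], "turn": [0, 0, 0], "fingers": 1}
    - {"delta_pos": [0, 0, 0.024], "turn": [0, 0, 0], "fingers": 1}
    - {"delta_pos": [0, 0, 0.0293], "turn": [0, 0, 0], "fingers": 1}
    - {"delta_pos": [0, 0, 0.0333], "turn": [0, 0, 0], "fingers": 1}
    - {"delta_pos": [0, 0, 0.034], "turn": [0, 0, 0], "fingers": 1}
    - {"delta_pos": [0, 0, 0.034], "turn": [0, 0, 0], "fingers": 1}

```text
clock: 6.12
position: [0.5053, -0.1997, 0.056]
ee_rot: [0.707, 0.707, 0.001, 0.0]
ft_force: [1.4, 5.0, 7.3]
grip_width: 0.333
grasp_force: 40.3
```

In the tool's units: -0.13 m / 0.75 = -0.1733, -0.08 m / 0.75 = -0.1067.

Call:
move_arm:
  plan:
    - {"delta_pos": [0, 0, 0], "turn": [0, 0, 0], "fingers": 0.45}
    - {"delta_pos": [0, 0, 0], "turn": [0, 0, 0], "fingers": 0.35}
    - {"delta_pos": [0, 0, 0], "turn": [0, 0, 0], "fingers": 0.35}
    - {"delta_pos": [0, 0, 0], "turn": [0, 0, 0], "fingers": 0.35}
    - {"delta_pos": [0, 0, -0.04], "turn": [0, 0, 0], "fingers": 0.35}
    - {"delta_pos": [0, 0, -0.1067], "turn": [0, 0, 0], "fingers": 0.35}
    - {"delta_pos": [0, 0, -0.1733], "turn": [0, 0, 0], "fingers": 0.35}
    - {"delta_pos": [0, 0, -0.1733], "turn": [0, 0, 0], "fingers": 0.35}
    - {"delta_pos": [0, 0, -0.1733], "turn": [0, 0, 0], "fingers": 0.35}

```text
clock: 7.25
position: [0.5044, -0.1997, 0.1852]
ee_rot: [0.707, 0.707, 0.0, -0.0]
ft_force: [-0.8, -0.6, -0.8]
grip_width: 0.647
grasp_force: 0.0
```

```bash
python3 - <<'E'
from h import *
from scipy.optimize import least_squares
c=wrist();W=pts(c);cv2.imwrite("pics/w3.png",c["color"][...,::-1])
disc(c,.055,.075,(.5055,-.1990),.04,.065)
v,u=np.mgrid[:400,:640]
m=(np.abs(W[...,2]-.08)<.004)&(np.hypot(W[...,0]-.5055,W[...,1]+.199)<.075)
P=W[m][:,:2];f=least_squares(lambda p:np.hypot(*(P-p).T)-.063,[.506,-.199],loss="soft_l1",f_scale=.001);print("rim",f.x,m.sum(),np.abs(f.fun).mean())
y=np.arctan2(.267,.612)
o=get_obs();print(o['position']);go([.6122,.2675,.2],0)
E
```

```text
mec [ 0.5042 -0.1985  0.065 ] r 0.0154 ell [ 0.5042 -0.1986  0.065 ] axes [0.0296 0.0301] z 0.0652
rim [ 0.50553207 -0.19902024] 2685 0.00118886589564678
[ 0.50411563 -0.1995856   0.18461126]
delta [ 0.4671  0.1081 -0.0154] turn [-0.0017 -0.0005  0.0002]
```

The cartridge is home, with its top at 65.2 mm. Now the lids.

In the tool's units: 0.467 m / 0.75 = 0.6227, 0.45 m / 0.75 = 0.6.

Call:
move_arm:
  plan:
    - {"delta_pos": [0.04, 0.0093, -0.016], "turn": [0, 0, 0], "fingers": 0.35}
    - {"delta_pos": [0.1067, 0.0253, -0.016], "turn": [0, 0, 0], "fingers": 0.35}
    - {"delta_pos": [0.18, 0.0413, -0.016], "turn": [0, 0, 0], "fingers": 0.35}
    - {"delta_pos": [0.2533, 0.0587, -0.016], "turn": [0, 0, 0], "fingers": 0.35}
    - {"delta_pos": [0.3267, 0.076, -0.016], "turn": [0, 0, 0], "fingers": 0.35}
    - {"delta_pos": [0.4, 0.092, -0.016], "turn": [0, 0, 0], "fingers": 0.35}
    - {"delta_pos": [0.4733, 0.1093, -0.016], "turn": [0, 0, 0], "fingers": 0.35}
    - {"delta_pos": [0.5467, 0.1267, -0.016], "turn": [0, 0, 0], "fingers": 0.35}
    - {"delta_pos": [0.6, 0.1387, -0.016], "turn": [0, 0, 0], "fingers": 0.35}
    - {"delta_pos": [0.6227, 0.144, -0.016], "turn": [0, 0, 0], "fingers": 0.35}
    - {"delta_pos": [0.6227, 0.144, -0.016], "turn": [0, 0, 0], "fingers": 0.35}
    - {"delta_pos": [0.6227, 0.144, -0.016], "turn": [0, 0, 0], "fingers": 0.35}

```text
clock: 8.8
position: [0.613, 0.2647, 0.1975]
ee_rot: [0.708, 0.706, -0.001, 0.0]
ft_force: [-0.1, -0.2, -0.1]
grip_width: 0.648
grasp_force: 0.0
```

```bash
python3 - <<'E'
from h import *
o=get_obs();print(o['clock'],o['position'])
c=wrist();cv2.imwrite("pics/w4.png",c["color"][...,::-1])
disc(c,.07,.09,(.612,.267),.03,.078)
disc(c,.035,.05,(.612,.267),.04,.042)
disc(c,.012,.024,(.612,.267),.09,.018)
go([.612,.2675,.06],0)
E
```

```text
8.8 [0.61295974 0.2647231  0.19751986]
mec [0.6113 0.2689 0.078 ] r 0.0081 ell [0.6113 0.2689 0.078 ] axes [0.0148 0.0156] z 0.0779
mec [0.6114 0.2694 0.042 ] r 0.0197 ell [0.6114 0.2691 0.042 ] axes [0.0357 0.0364] z 0.0418
mec [0.6114 0.2735 0.018 ] r 0.0731 ell [0.6114 0.2734 0.018 ] axes [0.1428 0.1453] z 0.0181
delta [ 0.0028 -0.001   0.1378] turn [ 0.      0.0007 -0.0026]
```

View pics/w4.png

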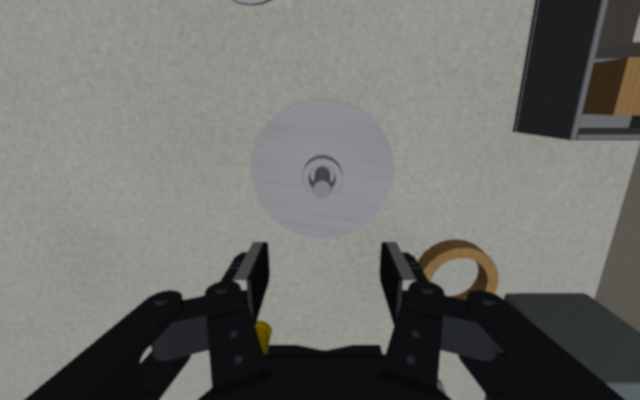

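The post's tip is at (322,188) inside the collar at (322,176). The post is at (0.6115, 0.268), and the heights match. I descend beside the post and grip it above the collar.

In the tool's units: 0.14 m / 0.75 = 0.1867, 0.001 m / 0.75 = 0.0013.

Call:
move_arm:
  plan:
    - {"delta_pos": [0.0013, -0.0007, 0.0667], "turn": [0, 0, 0], "fingers": 0.35}
    - {"delta_pos": [0.0013, -0.0007, 0.1333], "turn": [0, 0, 0], "fingers": 0.35}
    - {"delta_pos": [0.0013, -0.0007, 0.1733], "turn": [0, 0, 0], "fingers": 0.4}
    - {"delta_pos": [0.0013, -0.0007, 0.1867], "turn": [0, 0, 0], "fingers": 0.5}
    - {"delta_pos": [0.0013, -0.0007, 0.1867], "turn": [0, 0, 0], "fingers": 0.65}
    - {"delta_pos": [0.0013, -0.0007, 0.1867], "turn": [0, 0, 0], "fingers": 0.75}
    - {"delta_pos": [0.0013, -0.0007, 0.1867], "turn": [0, 0, 0], "fingers": 1}
    - {"delta_pos": [0.0013, -0.0007, 0.1867], "turn": [0, 0, 0], "fingers": 1}
    - {"delta_pos": [0.0013, -0.0007, 0.1867], "turn": [0, 0, 0], "fingers": 1}
    - {"delta_pos": [0.0013, -0.0007, 0.1867], "turn": [0, 0, 0], "fingers": 1}
    - {"delta_pos": [0.0013, -0.0007, 0.1867], "turn": [0, 0, 0], "fingers": 1}
  force: 90

```text
clock: 10.22
position: [0.6127, 0.2684, 0.0599]
ee_rot: [0.707, 0.707, 0.001, 0.0]
ft_force: [-2.6, -1.5, 7.1]
grip_width: 0.155
grasp_force: 87.7
```

Call:
move_arm:
  plan:
    - {"delta_pos": [0, 0, -0.0067], "turn": [0, 0, 0], "fingers": 1}
    - {"delta_pos": [0, 0, -0.0267], "turn": [0, 0, 0], "fingers": 1}
    - {"delta_pos": [0, 0, -0.0667], "turn": [0, 0, 0], "fingers": 1}
    - {"delta_pos": [0, 0, -0.12], "turn": [0, 0, 0], "fingers": 1}
    - {"delta_pos": [0, 0, -0.16], "turn": [0, 0, 0], "fingers": 1}
    - {"delta_pos": [0, 0, -0.1733], "turn": [0, 0, 0], "fingers": 1}
    - {"delta_pos": [0, 0, -0.1733], "turn": [0, 0, 0], "fingers": 1}
    - {"delta_pos": [0, 0, -0.1733], "turn": [0, 0, 0], "fingers": 1}

```text
clock: 11.22
position: [0.6115, 0.2679, 0.1862]
ee_rot: [0.707, 0.707, -0.001, -0.0]
ft_force: [0.6, -0.8, -4.5]
grip_width: 0.162
grasp_force: 88.1
```

```bash
python3 - <<'E'
from h import *
o=get_obs();print(o['clock'],o['position'],o['ee_rot'],o['ft_force'],o['grip_width'])
c=wrist();W=pts(c)
s=camera("scene");b=s["color"];cv2.imwrite("pics/s5.png",np.hstack([c["color"][:, 120:520],cv2.resize(b[100:300,280:480],(400,400))])[...,::-1])
# plate tilt by plane fit
m=(W[...,2]>.12)&(W[...,2]<.16)&(np.hypot(W[...,0]-.612,W[...,1]-.268)<.08)
P=W[m];A=np.c_[P[:,:2],np.ones(len(P))];k=np.linalg.lstsq(A,P[:,2],rcond=None)[0];r=P[:,2]-A@k
P=P[abs(r)<.004];A=np.c_[P[:,:2],np.ones(len(P))];k=np.linalg.lstsq(A,P[:,2],rcond=None)[0]
print(len(P),"tilt",k[:2],"z@post",k@[.6115,.268,1])
go([.505,-.199,.215],0)
E
```

```text
11.225 [0.61147699 0.267886   0.18616343] [ 7.07072706e-01  7.07139820e-01 -1.14894593e-03 -3.79669189e-04] [ 0.64213499 -0.76208217 -4.51089416] 0.16207473788838553
32004 tilt [-0.00312804 -0.00282598] z@post 0.1442090410386673
delta [-0.4669 -0.1067 -0.028 ] turn [-0.0019  0.0011  0.    ]
```

View pics/s5.png

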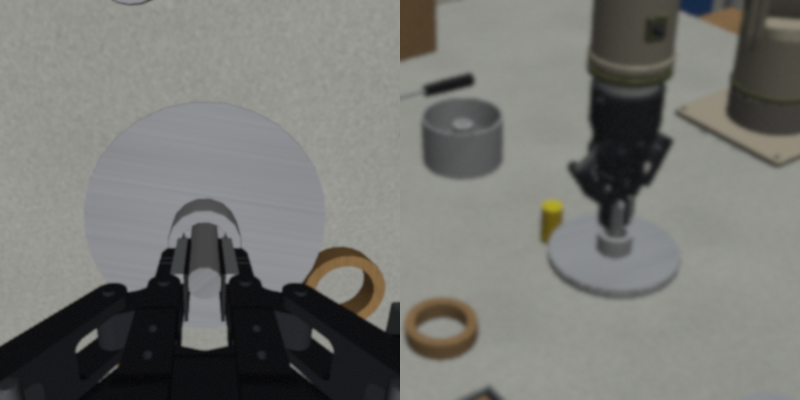

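Both lids hang level from the post: the plate's tilt is 0.004 rad and its top is at 144 mm, so they cleared the bench together. I carry them gently to the canister.

Call:
move_arm:
  plan:
    - {"delta_pos": [-0.016, -0.004, 0], "turn": [0, 0, 0], "fingers": 1}
    - {"delta_pos": [-0.0533, -0.012, 0], "turn": [0, 0, 0], "fingers": 1}
    - {"delta_pos": [-0.1067, -0.024, 0], "turn": [0, 0, 0], "fingers": 1}
    - {"delta_pos": [-0.1733, -0.04, 0], "turn": [0, 0, 0], "fingers": 1}
    - {"delta_pos": [-0.24, -0.0547, 0], "turn": [0, 0, 0], "fingers": 1}
    - {"delta_pos": [-0.3067, -0.0707, 0], "turn": [0, 0, 0], "fingers": 1}
    - {"delta_pos": [-0.3733, -0.0853, 0], "turn": [0, 0, 0], "fingers": 1}
    - {"delta_pos": [-0.44, -0.1, 0], "turn": [0, 0, 0], "fingers": 1}
    - {"delta_pos": [-0.5067, -0.116, 0], "turn": [0, 0, 0], "fingers": 1}
    - {"delta_pos": [-0.56, -0.128, 0], "turn": [0, 0, 0], "fingers": 1}
    - {"delta_pos": [-0.6, -0.1373, 0], "turn": [0, 0, 0], "fingers": 1}
    - {"delta_pos": [-0.6227, -0.142, 0], "turn": [0, 0, 0], "fingers": 1}

```text
clock: 12.82
position: [0.5041, -0.2016, 0.1878]
ee_rot: [0.708, 0.706, -0.0, 0.0]
ft_force: [0.1, 0.2, -4.5]
grip_width: 0.157
grasp_force: 88.2
```

```bash
python3 - <<'E'
from h import *
for i in range(4): camera("top")
o=get_obs();print(o['clock'],o['position'],o['ft_force'],o['grip_width'])
c=wrist();W=pts(c)
m=(W[...,2]>.12)&(W[...,2]<.16)&(np.hypot(W[...,0]-.505,W[...,1]+.199)<.08)
P=W[m]
for _ in range(2):
    A=np.c_[P[:,:2],np.ones(len(P))];k=np.linalg.lstsq(A,P[:,2],rcond=None)[0];P=P[abs(P[:,2]-A@k)<.004]
print(len(P),"tilt",k[:2],"z",k@[.505,-.199,1])
disc(c,.181,.22,(.505,-.199),.03,.204) # post top
go([.505,-.199,.130],0)
E
```

```text
13.025 [ 0.50527315 -0.1989705   0.18765077] [ 0.48177431  1.04653232 -4.5185505 ] 0.15451877939724257
32055 tilt [ 7.89436267e-05 -5.95867001e-04] z 0.14576963735656634
mec [ 0.5061 -0.1984  0.204 ] r 0.0235 ell [ 0.5062 -0.196   0.204 ] axes [0.033  0.0393] z 0.205
delta [-0.0008 -0.0006  0.0576] turn [-0.0001 -0.0007  0.0003]
```

In the tool's units: 0.055 m / 0.75 = 0.0733, 0.045 m / 0.75 = 0.06.

Call:
move_arm:
  plan:
    - {"delta_pos": [-0.0007, 0.0007, 0.0133], "turn": [0, 0, 0], "fingers": 1}
    - {"delta_pos": [-0.0007, 0.0007, 0.036], "turn": [0, 0, 0], "fingers": 1}
    - {"delta_pos": [-0.0007, 0.0007, 0.052], "turn": [0, 0, 0], "fingers": 1}
    - {"delta_pos": [-0.0007, 0.0007, 0.06], "turn": [0, 0, 0], "fingers": 1}
    - {"delta_pos": [-0.0007, 0.0007, 0.0653], "turn": [0, 0, 0], "fingers": 1}
    - {"delta_pos": [-0.0007, 0.0007, 0.0693], "turn": [0, 0, 0], "fingers": 1}
    - {"delta_pos": [-0.0007, 0.0007, 0.072], "turn": [0, 0, 0], "fingers": 1}
    - {"delta_pos": [-0.0007, 0.0007, 0.0733], "turn": [0, 0, 0], "fingers": 1}
    - {"delta_pos": [-0.0007, 0.0007, 0.0733], "turn": [0, 0, 0], "fingers": 1}

```text
clock: 14.2
position: [0.5063, -0.1994, 0.1329]
ee_rot: [0.707, 0.707, 0.0, 0.0]
ft_force: [-0.0, -0.2, -4.4]
grip_width: 0.157
grasp_force: 88.2
```

Call:
move_arm:
  plan:
    - {"delta_pos": [0, 0, 0.0013], "turn": [0, 0, 0], "fingers": 1}
    - {"delta_pos": [0, 0, 0.0027], "turn": [0, 0, 0], "fingers": 1}
    - {"delta_pos": [0, 0, 0.004], "turn": [0, 0, 0], "fingers": 1}
    - {"delta_pos": [0, 0, 0.004], "turn": [0, 0, 0], "fingers": 1}
    - {"delta_pos": [0, 0, 0.004], "turn": [0, 0, 0], "fingers": 1}

```text
clock: 14.82
position: [0.5063, -0.1994, 0.1299]
ee_rot: [0.707, 0.707, 0.0, 0.0]
ft_force: [-0.2, 0.4, -2.8]
grip_width: 0.158
grasp_force: 88.8
```

Call:
move_arm:
  plan:
    - {"delta_pos": [0, 0, 0.0007], "turn": [0, 0, 0], "fingers": 1}
    - {"delta_pos": [0, 0, 0.0007], "turn": [0, 0, 0], "fingers": 1}
    - {"delta_pos": [0, 0, 0.0007], "turn": [0, 0, 0], "fingers": 0.75}
    - {"delta_pos": [0, 0, 0.0007], "turn": [0, 0, 0], "fingers": 0.65}
    - {"delta_pos": [0, 0, 0.0007], "turn": [0, 0, 0], "fingers": 0.5}
    - {"delta_pos": [0, 0, 0.0007], "turn": [0, 0, 0], "fingers": 0.35}
    - {"delta_pos": [0, 0, 0.0007], "turn": [0, 0, 0], "fingers": 0.35}
    - {"delta_pos": [0, 0, -0.04], "turn": [0, 0, 0], "fingers": 0.35}
    - {"delta_pos": [0, 0, -0.1067], "turn": [0, 0, 0], "fingers": 0.35}
    - {"delta_pos": [0, 0, -0.16], "turn": [0, 0, 0], "fingers": 0.3}
    - {"delta_pos": [0, 0, -0.16], "turn": [0, 0, 0], "fingers": 0.3}

```text
clock: 16.2
position: [0.5076, -0.2, 0.2528]
ee_rot: [0.707, 0.707, 0.002, 0.002]
ft_force: [-0.5, -0.8, 0.3]
grip_width: 0.7
grasp_force: 0.0
```

```bash
python3 - <<'E'
from h import *
for i in range(2): camera("top")
o=get_obs();print(o['clock'],o['position'],o['grip_width'])
c=wrist();W=pts(c);cv2.imwrite("pics/w6.png",c["color"][...,::-1])
m=(W[...,2]>.08)&(W[...,2]<.096)&(np.hypot(W[...,0]-.506,W[...,1]+.199)<.08)
P=W[m]
for _ in range(2):
    A=np.c_[P[:,:2],np.ones(len(P))];k=np.linalg.lstsq(A,P[:,2],rcond=None)[0];P=P[abs(P[:,2]-A@k)<.004]
print(len(P),"tilt",k[:2],"plate top z (88)",k@[.506,-.199,1])
disc(c,.140,.157,(.506,-.199),.03,.148)
disc(c,.105,.12,(.506,-.199),.04,.112)
E
```

```text
16.3 [ 0.50617431 -0.19927804  0.2494778 ] 0.7018012433712606
15680 tilt [-0.00075134 -0.00066699] plate top z (88) 0.08805829037070972
mec [ 0.5072 -0.1985  0.148 ] r 0.0082 ell [ 0.507  -0.1985  0.148 ] axes [0.0151 0.0157] z 0.1478
mec [ 0.5071 -0.198   0.112 ] r 0.0197 ell [ 0.5072 -0.1981  0.112 ] axes [0.0358 0.0361] z 0.1118
```

View pics/w6.png

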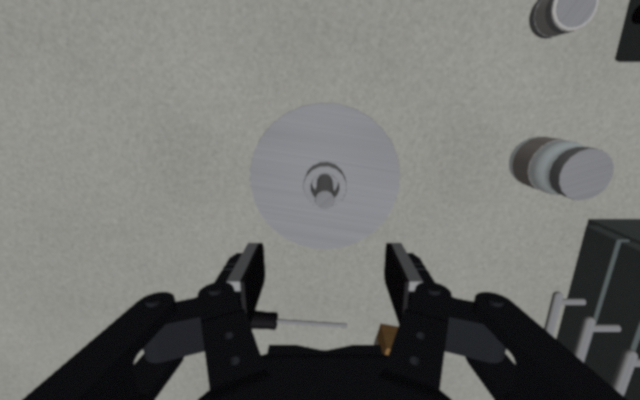

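The lids are seated: plate 88 mm, collar 112 mm and post 148 mm, all level. The collar is at (325,184) between the fingers. I descend and grip the collar.

In the tool's units: 0.146 m / 0.75 = 0.1947, 0.142 m / 0.75 = 0.1893.

Call:
move_arm:
  plan:
    - {"delta_pos": [0.0007, 0, 0.0667], "turn": [0, 0, 0], "fingers": 0.3}
    - {"delta_pos": [0.0007, 0, 0.1333], "turn": [0, 0, 0], "fingers": 0.3}
    - {"delta_pos": [0.0007, 0, 0.1733], "turn": [0, 0, 0], "fingers": 0.3}
    - {"delta_pos": [0.0007, 0, 0.1893], "turn": [0, 0, 0], "fingers": 0.3}
    - {"delta_pos": [0.0007, 0, 0.1947], "turn": [0, 0, 0], "fingers": 0.3}
    - {"delta_pos": [0.0007, 0, 0.1947], "turn": [0, 0, 0], "fingers": 0.4}
    - {"delta_pos": [0.0007, 0, 0.1947], "turn": [0, 0, 0], "fingers": 0.45}
    - {"delta_pos": [0.0007, 0, 0.1947], "turn": [0, 0, 0], "fingers": 0.5}
    - {"delta_pos": [0.0007, 0, 0.1947], "turn": [0, 0, 0], "fingers": 1}
    - {"delta_pos": [0.0007, 0, 0.1947], "turn": [0, 0, 0], "fingers": 1}
    - {"delta_pos": [0.0007, 0, 0.1947], "turn": [0, 0, 0], "fingers": 1}
    - {"delta_pos": [0.0007, 0, 0.1947], "turn": [0, 0, 0], "fingers": 1}
  force: 70

```text
clock: 17.85
position: [0.5066, -0.199, 0.1049]
ee_rot: [0.707, 0.707, 0.001, 0.0]
ft_force: [-2.9, 1.1, 8.8]
grip_width: 0.443
grasp_force: 69.5
```

Opening 0.443 is about 38 mm, so it is the collar. I lift slowly and straight.

Call:
move_arm:
  plan:
    - {"delta_pos": [0, 0, -0.004], "turn": [0, 0, 0], "fingers": 1}
    - {"delta_pos": [0, 0, -0.0107], "turn": [0, 0, 0], "fingers": 1}
    - {"delta_pos": [0, 0, -0.0213], "turn": [0, 0, 0], "fingers": 1}
    - {"delta_pos": [0, 0, -0.0347], "turn": [0, 0, 0], "fingers": 1}
    - {"delta_pos": [0, 0, -0.0507], "turn": [0, 0, 0], "fingers": 1}
    - {"delta_pos": [0, 0, -0.0693], "turn": [0, 0, 0], "fingers": 1}
    - {"delta_pos": [0, 0, -0.0893], "turn": [0, 0, 0], "fingers": 1}
    - {"delta_pos": [0, 0, -0.1093], "turn": [0, 0, 0], "fingers": 1}
    - {"delta_pos": [0, 0, -0.1293], "turn": [0, 0, 0], "fingers": 1}
    - {"delta_pos": [0, 0, -0.1467], "turn": [0, 0, 0], "fingers": 1}
    - {"delta_pos": [0, 0, -0.1573], "turn": [0, 0, 0], "fingers": 1}
    - {"delta_pos": [0, 0, -0.16], "turn": [0, 0, 0], "fingers": 1}

```text
clock: 19.35
position: [0.5063, -0.1989, 0.2242]
ee_rot: [0.707, 0.707, 0.0, 0.0]
ft_force: [0.7, 0.3, -2.3]
grip_width: 0.436
grasp_force: 70.4
```

Call:
move_arm:
  plan:
    - {"delta_pos": [0, 0, 0], "turn": [0, 0, 0], "fingers": 1}
    - {"delta_pos": [0, 0, 0], "turn": [0, 0, 0], "fingers": 1}
    - {"delta_pos": [0, 0, 0], "turn": [0, 0, 0], "fingers": 1}
    - {"delta_pos": [0, 0, 0], "turn": [0, 0, 0], "fingers": 1}

```text
clock: 19.85
position: [0.5061, -0.1989, 0.2236]
ee_rot: [0.707, 0.707, -0.0, -0.0]
ft_force: [0.1, 1.1, -2.5]
grip_width: 0.438
grasp_force: 70.4
```

```bash
python3 - <<'E'
from h import *
o=get_obs();print(o['clock'],o['position'],o['ee_rot'],o['ft_force'],o['grip_width'],o['grasp_force'])
c=wrist();W=pts(c);s=camera("scene")
m=(W[...,2]>.19)&(W[...,2]<.225)&(np.hypot(W[...,0]-.506,W[...,1]+.199)<.08)
P=W[m]
for _ in range(2):
    A=np.c_[P[:,:2],np.ones(len(P))];k=np.linalg.lstsq(A,P[:,2],rcond=None)[0];P=P[abs(P[:,2]-A@k)<.004]
print(len(P),"tilt",k[:2],"plate top z (208)",k@[.506,-.199,1])
cv2.imwrite("pics/s7.png",cv2.resize(s["color"][60:240,230:410],(600,600),interpolation=3)[...,::-1])
E
```

```text
19.85 [ 0.50613203 -0.19889713  0.22361125] [ 7.07138636e-01  7.07074908e-01 -6.84017347e-05 -1.35965736e-04] [ 0.08494849  1.13223875 -2.53151997] 0.43823910786972975 70.38753613829613
39730 tilt [-0.00154502 -0.00097499] plate top z (208) 0.20666194743409336
```

View pics/s7.png

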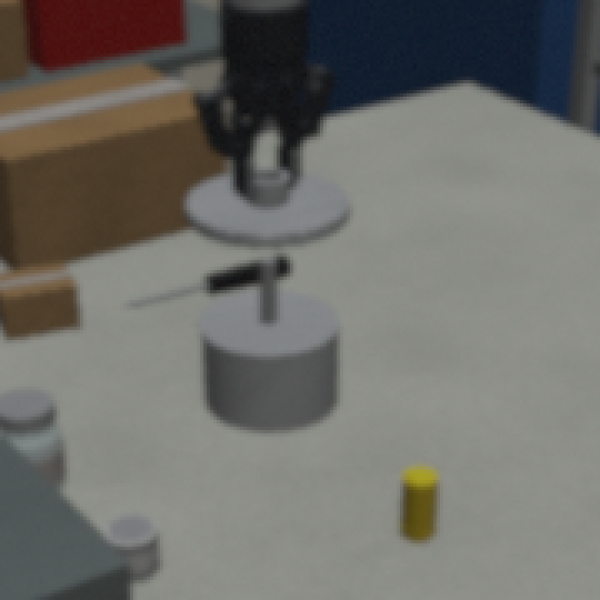

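The outer lid, at (267,205), is held level above the seated inner lid, well clear of the post tip at (268,262). The job is ready to hand in.

```bash
python3 -c "
from workcell import *
print(hand_in())"
```

```text
the job is handed in; nothing more can be done
None
```

The job is handed in (no verdict came back): the cartridge is home in the bore, the inner lid is seated on the canister, and the arm holds the outer lid level about 119 mm above where it lay.

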